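# Unlock the light box and hold its shutter half open

## Robot

A 6-joint arm with a two-finger parallel gripper is mounted at the origin on a cart in front of the work surface, level with it; the furniture and walls round the work are solid. World frame = base frame: x ahead of the robot, y to its left, z up, the work surface at z = 0. Lengths are in m, angles in rad, forces in N, time in s.
With the tool pointing down it reaches from about 0.4 to 0.825 m from the base axis. Payload 7 kg.
Tool frame: the origin (TCP) lies at the very end of the fingers, on their centre line; the grasp point (between the pads) lies 19 mm behind it; z points along the fingers, y is the direction in which the jaws open and shut (so a half turn about z gives the same grasp; the last joint's range is limited). The gripper opens to 88 mm and grips with 3 to 60 N. Pads are 19 mm wide; open, the fingers measure 130 mm over their backs; the gripper's body (78 mm by 193 mm) begins 47 mm behind the grasp point.
Start: joints at [-0.931, 0.359, 0.012, 0, -1.224, -0.288], TCP at [0.233, -0.634, 0.227] pointing down, gripper open.
Joint ranges: [-3.07, 3.07], [-1.43, 2.12], [-1.02, 1.25], [-3.03, 1.67], [-3.05, -0], [-3.03, 3.03]. Speed limits (rad/s): [2.39, 2.39, 3.01, 3.14, 3.14, 3.14].

## Interface

Orientations are given as a unit quaternion [x, y, z, w].
In Python, from station import arm gives the robot as it stands.
- The arm moves only by the shell command python3 -m handwheel 'ROWS' [OPENING] [FORCE]. ROWS is JSON, one flat list of numbers, 6 for each row, row after row: the shift along the world's x, y, z in m, then the turn, a rotation vector about the world's x, y, z in degrees. A call has 1 to 12 rows; each row is the pose to reach, as a shift and turn from the pose commanded when the call began; what a row does not reach only later rows make up. A row lasts 1/10 s, in which the tool goes at most 50 mm and 8.59 degrees, less where a joint would pass 70% of its speed; a pose out of reach is approached as far as the arm can. A call with a gripper value outside its range is refused whole. OPENING is the closure, from 0 (fully open) to 1 (shut), set as the call begins (- or left out, the last holds). The fingers move at their own pace and stop on an object; FORCE is the grip in N (left out, the last holds). Time passes only in rows, so rows that repeat a pose let the fingers close. It gives the time, the measured TCP pose, the force and the opening at its end, in the units of the state.
- arm.get_obs(): the state, without advancing time (a new reading comes with each control period).
- arm.read_camera(name): name is "scene" or "top" or "wrist"; returns (picture, depth): 420x560x3 uint8, red, green, blue; 420x560 float32, m along the optical axis (not along the pixel's ray), 0 where there is no reading.
- arm.camera_model(name): a dict with "intrinsics" (3x3 intrinsics, pixels), "world_from_camera" (4x4, takes a point from camera to world coordinates). Camera axes: x right, y down, z forward; pixel columns grow to the right and rows downward; lengths in m; the calibration is good to about 2 mm. A picture is of the moment at which its call begins: read the wrist's pose just before it. camera_model takes no time and is no camera call; for the wrist camera it gives the pose at the moment of the call.
- arm.sign_off(): hands the job in, once; it reports no verdict.
The state is a dict: "time": time; "joint_pos": joint angles; "dq": joint speeds; "joint_efforts": joint torques, N m; "tcp_pos": TCP position; "orientation": TCP orientation; "contact_force": force on the tool from outside, world axes, zero at the start; "torque": the same for the moment, N m; "width": opening from 0.0 (shut) to 1.0 (fully open).
Only numpy, scipy, OpenCV 4.12 (cv2) and the standard library are available. Lean on these libraries where they do the work, as an engineer would, in place of code of your own. Each camera call takes 0.05 s, during which the arm holds its last target.

## Task

The shutter of the slide light box is locked by a slotted plate that hangs on two pegs: lift the plate up and off its pegs and lay it on the rubber mat, setting it down rather than dropping it. Then slide the shutter by its upright fin against its closing spring to half of its travel, level with the long middle line, and keep it there: the program finishes while still holding the shutter half open. Leave everything else on the bench where it is.

Things in the scene. Friction and masses are not known exactly. Their poses are not given: they have to be found in the camera images.
- light_box: Grey box, 120 x 196 mm, top at z = 60 mm, fixed to the bench. Origin: centre of its underside; x points to its back, y to its left, z up. On top a dark shutter plate slides along y between two aluminium rails (tops at 70 mm) over a white window. Two steel pegs stick out at its front.
- shutter (a joint): Position of the shutter, m: 0 shut, 0.08 fully open; it opens towards the box's +y (left). Half travel is 0.04. A spring always pushes it shut: about 2.4 N at 0, 7 N at half, 12 N at the end; let go, it slides shut. While the lock plate hangs on the pegs it can move only a few mm.
- shutter_grip (a point): Grip point of the shutter's upright fin: on its centre line, 15 mm below its top. The fin is 12 mm thick along the box's y, 24 mm wide along x and stands from z = 65 to 109 mm (top of the shutter plate: 65 mm); it is at box x = 13 mm, and at y = -40 mm when shut. Moves with the shutter.
- half_line (a point): Fixed point of the box where shutter_grip is at half travel (box x = 13, y = 0, z = 94 mm), level with the longest of the three black index lines beside the rear rail (the two short ones mark shut and fully open).
- fixed_peg (a point): Outer end of the peg fixed to the box, at box y = -75 mm. A second peg, at y = -15 mm when shut, is part of the shutter and moves with it. Each is 8 mm thick, starts at box x = -63, z = 80 mm and runs outward to x = -88, rising 20 degrees to z = 89 mm at its end.
- lock_plate: Loose aluminium lock plate, 88 mm wide (y), 48 mm high (z), 8 mm thick (x), 90 g, hanging upright on both pegs, facing the front. Origin: middle of the plate (24 mm above its lower edge). Two slots, 14 mm wide, 30 mm high, at y = -30 and +30 mm, hang on the pegs by their upper ends. To take off: lift 8 to 24 mm then draw forward (box -x) over 25 mm.
- lock_tab (a point): Grip point of the lock plate's finger tab, 48 mm above the plate's origin. The tab stands up from the middle of the plate's upper edge: 12 mm thick (along x), 30 mm wide, from 24 to 62 mm above the origin.
- mat: Black rubber mat lying on the bench in front of the box, 130 mm (x) by 150 mm (y), 3 mm thick, fixed. Origin: centre of its underside. The lock plate goes here; standing on its edge or lying flat is equally good.
- cassette_4: Bystander: small yellow tissue cassette, 29 x 40 x 13 mm, beside the mat. Origin: centre of underside.
- cassette_5: Bystander: small green tissue cassette, 28 x 40 x 13 mm, beside the mat. Origin: centre of underside.
- petri_dish: Bystander: covered round dish, 64 mm across, 17 mm high. Origin: centre of underside.
- forceps_a: Bystander: steel forceps lying flat, 126 mm long. Origin: centre of underside.
- white_case: Bystander: flat white slide case, 24 x 66 x 15 mm. Origin: centre of underside.
- blade_dispenser: Bystander: flat green blade dispenser, 22 x 90 x 17 mm. Origin: centre of underside.
Things that resemble listed ones, but are neither listed nor needed, are in the scene too. Of the things that look like the mat, the larger one is meant.

How it is judged:
On the way, in this order (a step that is already met when the one before it is completed fails the run):
1. the lock plate is lifted off both pegs in the fingers, the shutter still shut (contact force between the fingers and lock_plate above 0.5 N and distance between lock_plate and fixed_peg above 0.07 m and contact force between lock_plate and light_box below 0.1 N and value of joint shutter below 0.01 m), for 0.1 s.
2. the lock plate rests on the mat, let go, the shutter still shut (x of lock_plate in the frame of mat between -0.075 and 0.075 m and y of lock_plate in the frame of mat between -0.085 and 0.085 m and height (world z) of lock_plate below 0.038 m and contact force between the fingers and lock_plate below 0.1 N and linear speed of lock_plate below 0.03 m/s and value of joint shutter below 0.01 m), for 0.2 s.
At the end, for the whole second after the job is handed in: The fingers still hold the shutter (over 3 N) at rest at half travel, 40 mm open within 8 mm, and the lock plate rests on the mat (its middle no more than 10 mm beyond the mat's edges), not touched by the fingers (value of joint shutter between 0.032 and 0.048 m and velocity of joint shutter between -0.01 and 0.01 m/s and contact force between the fingers and shutter above 3 N and x of lock_plate in the frame of mat between -0.075 and 0.075 m and y of lock_plate in the frame of mat between -0.085 and 0.085 m and height (world z) of lock_plate below 0.038 m and contact force between the fingers and lock_plate below 0.1 N and linear speed of lock_plate below 0.03 m/s); the arm keeps its last pose, push and grip.
It fails at once if the lock plate is let go more than about 35 mm above the mat (contact force between the fingers and lock_plate below 0.02 N and height (world z) of lock_plate above 0.062 m and distance between lock_plate and fixed_peg above 0.07 m).
It fails at once if a bystander is moved by more than 30 mm (distance of any of cassette_4, cassette_5, petri_dish, forceps_a, white_case, blade_dispenser from where it was at the start of the episode above 0.03 m).
It also fails if it takes over 43 s, if anything falls off the work surface, if the arm or the gripper's body presses on something with over 40 N, if the wrist force passes 120 N, or if a joint passes its speed limit or range.

## Working session

There is one attempt and no reset: what is moved stays moved. The work goes in short steps, Python scripts to look and compute and a shell command to move; the robot and the scene stay as the last step left them, time stands still between calls to the robot, and variables do not carry over. Pictures are saved under pics/ and viewed, and the job is handed in when it is done.

```bash
mkdir -p pics; ls; cat > h.py <<'E'
import numpy as np,cv2
from station import arm
def snap(name,tag):
    m=arm.camera_model(name); p,d=arm.read_camera(name)
    cv2.imwrite(f'pics/{tag}.png',p[:,:,::-1]); np.savez(f'pics/{tag}.npz',p=p,d=d,K=m['intrinsics'],T=m['world_from_camera'])
def load(tag):
    return np.load(f'pics/{tag}.npz')
def px(tag,u,v,r=1):
    z=load(tag); d=z['d'][v-r:v+r+1,u-r:u+r+1]; d=d[d>0]; d=np.median(d)
    c=np.linalg.inv(z['K'])@[u,v,1]*d
    return (z['T']@np.r_[c,1])[:3]
def ray(tag,u,v):
    z=load(tag); r=z['T'][:3,:3]@np.linalg.inv(z['K'])@[u,v,1]
    return z['T'][:3,3],r/np.linalg.norm(r)
def atz(tag,u,v,h):
    o,r=ray(tag,u,v); return o+r*(h-o[2])/r[2]
def tri(l):
    A=np.zeros((3,3));b=np.zeros(3)
    for t,u,v in l:
        o,r=ray(t,u,v);P=np.eye(3)-np.outer(r,r);A+=P;b+=P@o
    x=np.linalg.solve(A,b); return x,[np.linalg.norm((np.eye(3)-np.outer(r,r))@(x-o)) for o,r in [ray(*a) for a in l]]
def crop(tag,u0,v0,u1,v1,s,out):
    im=cv2.imread(f'pics/{tag}.png')[v0:v1,u0:u1]; cv2.imwrite(f'pics/{out}.png',cv2.resize(im,None,fx=s,fy=s,interpolation=cv2.INTER_CUBIC))
def proj(tag,P):
    z=load(tag); c=np.linalg.inv(z['T'])@np.r_[P,1]; q=z['K']@c[:3]; return q[:2]/q[2]
E
python3 - <<'E'
from h import *
o=arm.get_obs(); print(o)
for n in ['scene','top','wrist']: snap(n,n+'0')
E
```

```text
pics
{'time': 0.0, 'joint_pos': array([-9.30851003e-01,  3.59383410e-01,  1.10802852e-02, -3.57258081e-04,
       -1.22407303e+00, -2.88099671e-01]), 'dq': array([-0.00215651, -0.00090018,  0.00067739, -0.00089786,  0.00136698,
        0.00034517]), 'joint_efforts': array([ 1.44460824e-03, -5.82714987e+01,  2.93054777e+01,  6.99721947e+00,
        6.76688593e-03, -1.51999552e-04]), 'tcp_pos': array([ 0.23244513, -0.63321244,  0.22563296]), 'orientation': array([-1.74956842e-01,  9.84575772e-01,  7.81555192e-04, -2.03333714e-04]), 'contact_force': array([ 0.78717045,  0.04463693, -0.12331649]), 'torque': array([-0.01659702, -0.0305575 , -0.00220587]), 'width': 1.0015804254638228}
```

View pics/scene0.png

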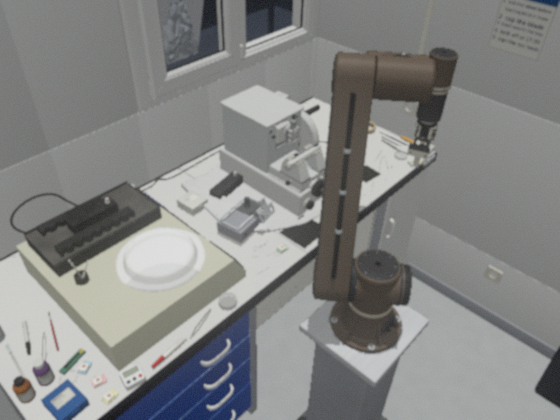

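View pics/top0.png

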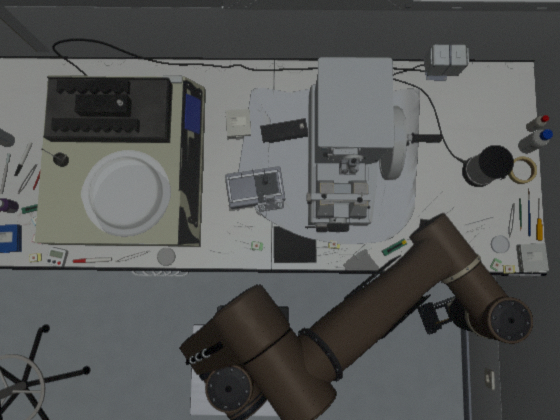

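View pics/wrist0.png

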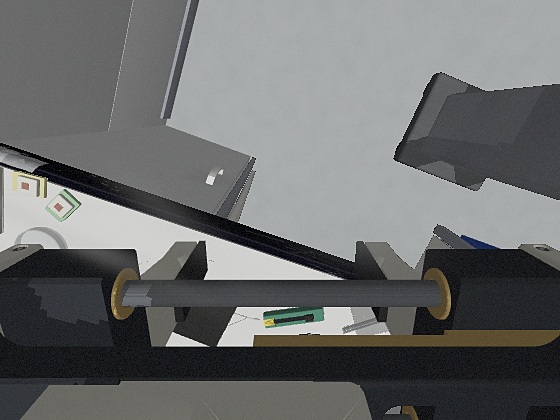

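```bash
python3 - <<'E'
from h import *
crop('top0',210,150,410,280,4,'c1'); crop('scene0',180,160,400,280,3.6,'c2')
for u,v in [(228,172),(281,167),(285,203),(232,209),(275,228),(316,231),(315,262),(274,262),(256,246),(334,244)]: print(u,v,px('top0',u,v).round(3))
E
```

```text
228 172 [ 0.69   0.05  -0.002]
281 167 [ 0.71  -0.142  0.002]
285 203 [ 0.578 -0.158  0.006]
232 209 [0.555 0.031 0.004]
275 228 [ 0.489 -0.123  0.   ]
316 231 [ 0.479 -0.268  0.005]
315 262 [ 0.37  -0.266 -0.001]
274 262 [ 0.369 -0.121 -0.001]
256 246 [ 0.423 -0.058  0.013]
334 244 [ 0.434 -0.331  0.012]
```

View pics/c1.png

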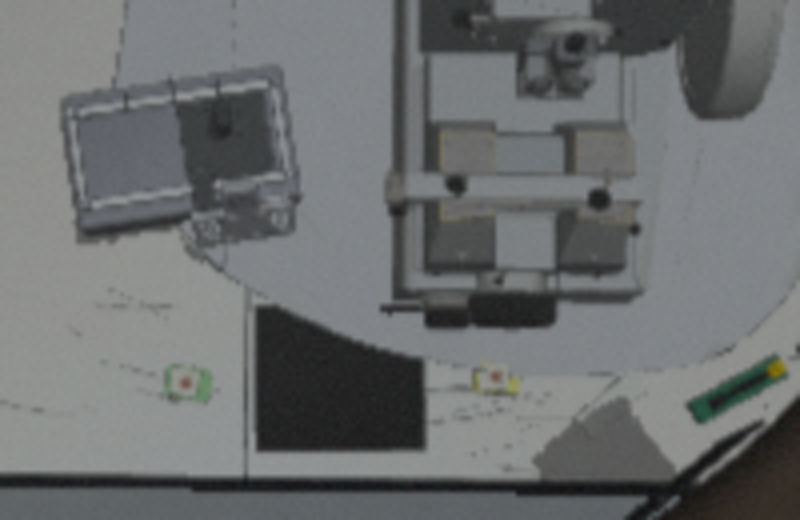

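View pics/c2.png

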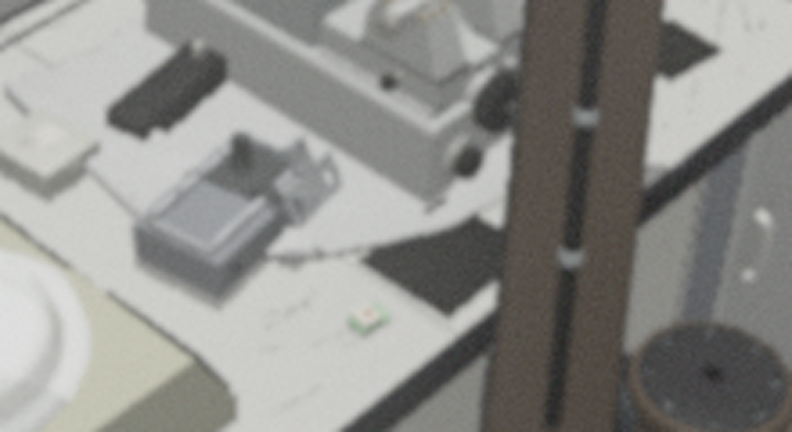

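```bash
python3 - <<'E'
from h import *
from scipy.spatial.transform import Rotation as R
o=arm.get_obs(); z=load('wrist0'); Rt=R.from_quat(o['orientation']).as_matrix()
print(z['K']); print(Rt.round(3)); print((Rt.T@(z['T'][:3,3]-o['tcp_pos'])).round(3)); print((Rt.T@z['T'][:3,:3]).round(3))
E
```

```text
[[296.1144619    0.         280.51100905]
 [  0.         296.1144619  204.51380207]
 [  0.           0.           1.        ]]
[[-0.939 -0.344 -0.001]
 [-0.344  0.939  0.001]
 [ 0.     0.001 -1.   ]]
[ 0.082  0.    -0.158]
[[-0.001 -0.955 -0.297]
 [ 1.    -0.001 -0.   ]
 [ 0.    -0.297  0.955]]
```

```bash
python3 -m handwheel '[0,0.04,0.01,0,0,8, 0.005,0.08,0.02,0,0,16, 0.01,0.12,0.03,0,0,24, 0.015,0.16,0.04,0,0,32, 0.02,0.2,0.05,0,0,40, 0.03,0.24,0.06,0,0,48, 0.04,0.28,0.06,0,0,56, 0.05,0.32,0.06,0,0,64, 0.07,0.36,0.06,0,0,72, 0.09,0.4,0.06,0,0,77, 0.11,0.44,0.06,0,0,77, 0.13,0.48,0.06,0,0,77]' 0
```

```text
time: 1.35
tcp_pos: [0.3627, -0.1519, 0.2869]
orientation: [0.75, -0.662, 0.0, -0.0]
contact_force: [2.2, -1.3, 0.1]
width: 0.997
```

```bash
python3 -m handwheel '[0.03,0.03,0,0,0,0, 0.06,0.06,0,0,0,0, 0.1,0.09,0,0,0,0, 0.14,0.12,0,0,0,0, 0.17,0.13,0,0,0,0, 0.17,0.13,0,0,0,0, 0.17,0.13,0,0,0,0]' 0
python3 - <<'E'
from h import *
snap('wrist','w1')
E
```

```text
time: 2.05
tcp_pos: [0.5325, -0.0233, 0.2855]
orientation: [0.75, -0.661, -0.001, 0.001]
contact_force: [-1.2, 0.2, 0.0]
width: 0.995
```

View pics/w1.png

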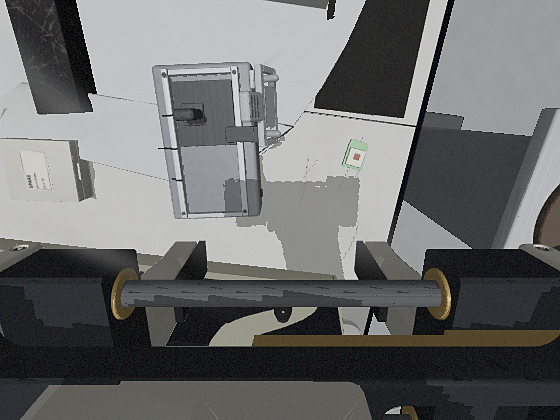

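```bash
python3 - <<'E'
from h import *
crop('w1',145,50,305,225,4.5,'c3')
E
```

```text
(no output)
```

View pics/c3.png

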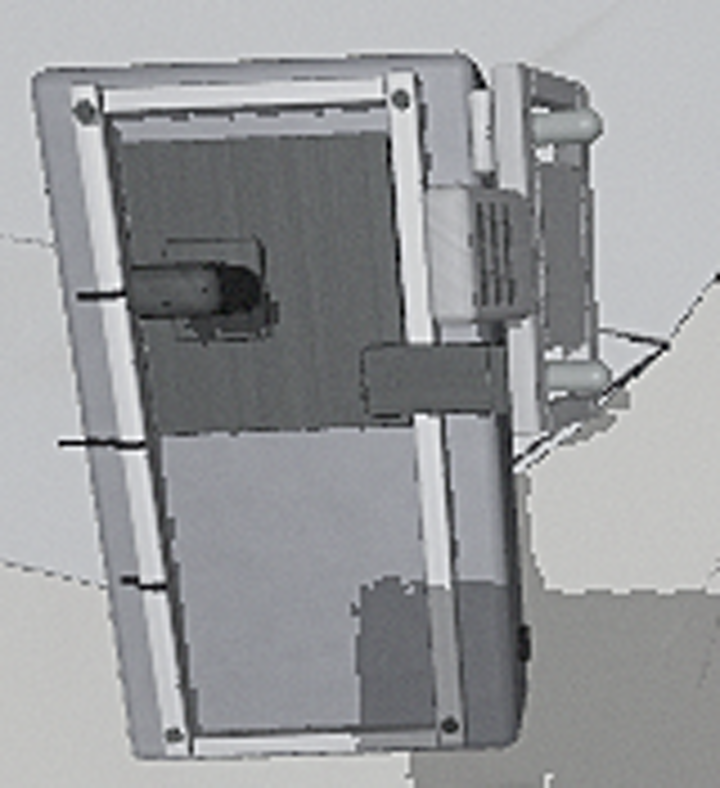

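```bash
python3 -m handwheel '[-0.03,-0.02,0,0,0,0, -0.06,-0.04,0,0,0,0, -0.09,-0.05,0,0,0,0, -0.09,-0.05,0,0,0,0, -0.09,-0.05,0,0,0,0]' 0
python3 - <<'E'
from h import *
snap('wrist','w2')
E
```

```text
time: 2.6
tcp_pos: [0.4416, -0.0743, 0.2876]
orientation: [0.75, -0.662, 0.001, -0.001]
contact_force: [1.0, 0.6, -0.3]
width: 1.0
```

View pics/w2.png

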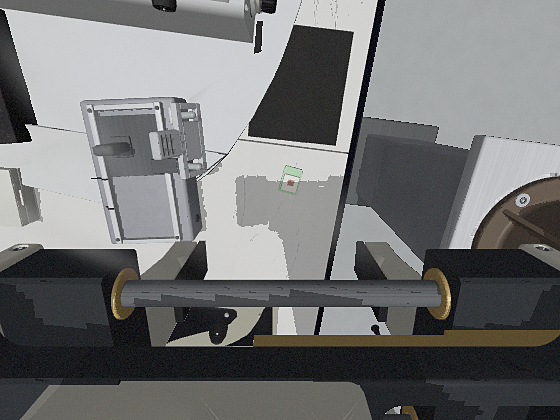

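```bash
python3 - <<'E'
from h import *
crop('w2',75,85,215,250,4.5,'c4')
E
```

```text
(no output)
```

View pics/c4.png

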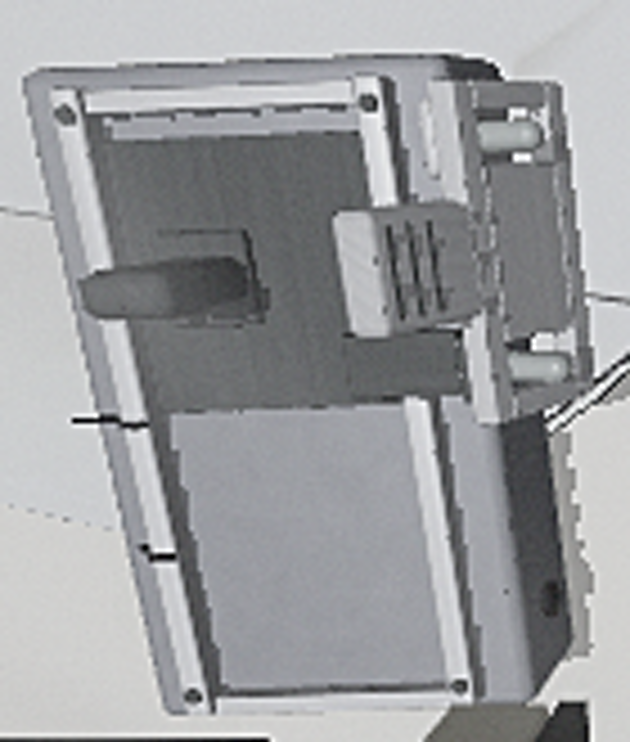

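```bash
python3 - <<'E'
from h import *
def a(c): return ('w1',145+c[0]/4.5,50+c[1]/4.5)
def b(c): return ('w2',75+c[0]/4.5,85+c[1]/4.5)
d=dict(tBU=((430,188),(333,213)),tBL=((433,322),(347,335)),tFU=((472,185),(372,208)),tFL=((474,325),(388,335)),
s1=((85,112),(66,115)),s2=((400,98),(368,103)),s3=((175,735),(193,696)),s4=((450,726),(460,686)),line=((60,442),(72,420)),peg1=((602,126),(543,134)),peg2=((610,376),(570,366)),
finU=((130,265),(80,280)),finL=((135,315),(85,315)),tabfU=((530,190),(465,205)),)
P={}
for k,(p,q) in d.items():
    x,e=tri([a(p),b(q)]); P[k]=x; i=a(p); j=b(q)
    print(k,x.round(4),np.round(e,4),px('w1',int(round(i[1])),int(round(i[2]))).round(3),px('w2',int(round(j[1])),int(round(j[2]))).round(3))
c=(P['tBU']+P['tBL']+P['tFU']+P['tFL'])/4; print('tabtop',c)
for m,n in [('s1','s3'),('s2','s4'),('peg1','peg2'),('tBU','tBL'),('tFU','tFL')]:
    v=P[n]-P[m]; print(m,n,np.degrees(np.arctan2(-v[0],v[1])),np.linalg.norm(v))
v=P['s1']-P['s2'];print(np.degrees(np.arctan2(v[1],v[0])),np.linalg.norm(v)); 
v=P['s3']-P['s4'];print(np.degrees(np.arctan2(v[1],v[0])))
print('screwcentre',(P['s1']+P['s2']+P['s3']+P['s4'])/4)
E
```

```text
tBU [ 0.5819 -0.1185  0.1329] [0.0002 0.0002] [ 0.582 -0.118  0.131] [ 0.611 -0.111  0.065]
tBL [ 0.5789 -0.0906  0.1326] [0.0004 0.0004] [ 0.587 -0.087  0.069] [ 0.603 -0.08   0.076]
tFU [ 0.573  -0.1205  0.1327] [0.0005 0.0005] [ 0.573 -0.121  0.124] [ 0.575 -0.121  0.128]
tFL [ 0.57   -0.0912  0.1306] [0.0006 0.0006] [ 0.577 -0.088  0.059] [ 0.571 -0.092  0.13 ]
s1 [ 0.6799 -0.1285  0.07  ] [0. 0.] [ 0.68  -0.128  0.07 ] [ 0.679 -0.128  0.071]
s2 [ 0.5994 -0.1418  0.0697] [0.0002 0.0002] [ 0.599 -0.142  0.071] [ 0.599 -0.141  0.071]
s3 [0.6515 0.0385 0.072 ] [0.0001 0.0001] [0.652 0.039 0.07 ] [0.652 0.04  0.071]
s4 [0.5717 0.027  0.0682] [0.0002 0.0002] [0.572 0.026 0.071] [0.571 0.025 0.071]
line [ 0.6893 -0.0413  0.0613] [0.0002 0.0002] [ 0.708 -0.034  0.015] [ 0.717 -0.028  0.016]
peg1 [ 0.5468 -0.14    0.0893] [0.0002 0.0002] [ 0.548 -0.148  0.006] [ 0.554 -0.139  0.061]
peg2 [ 0.5374 -0.0808  0.0889] [0.0002 0.0002] [ 0.536 -0.075  0.018] [ 0.544 -0.076  0.061]
finU [ 0.6526 -0.093   0.1136] [0.0005 0.0005] [ 0.669 -0.092  0.066] [ 0.657 -0.091  0.106]
finL [ 0.6528 -0.0828  0.1109] [0.0008 0.0008] [ 0.667 -0.079  0.067] [ 0.684 -0.073  0.06 ]
tabfU [ 0.5616 -0.1218  0.1046] [0.0004 0.0004] [ 0.562 -0.123  0.093] [ 0.563 -0.12   0.1  ]
tabtop [ 0.57596002 -0.10518542  0.13220411]
s1 s3 9.654187670920162 0.16940237920067164
s2 s4 9.314821511708459 0.17097162584660958
peg1 peg2 9.02348346240988 0.05993989884262344
tBU tBL 6.042542786104397 0.028070527204216773
tFU tFL 5.816648568554282 0.029511996529232247
9.370650435827626 0.08155762613603416
8.249632433699112
screwcentre [ 0.62563499 -0.05118861  0.06996117]
```

```bash
python3 - <<'E'
from h import *
def fit(tag,u0,u1,v0,v1):
    P=[]
    for v in range(v0,v1+1):
        for u in range(u0,u1+1): P.append(px(tag,u,v,0))
    P=np.array(P);c=np.median(P,0);P=P[np.linalg.norm(P-c,axis=1)<.03];c=P.mean(0);s,V=np.linalg.svd(P-c)[1:]
    n=V[2];n=n if n[0]<0 else -n
    t=np.radians(9.2);bx=n[0]*np.cos(t)+n[1]*np.sin(t);by=-n[0]*np.sin(t)+n[1]*np.cos(t)
    print(tag,len(P),c.round(4),'n box',np.round([bx,by,n[2]],3),'pitch',np.degrees(np.arctan2(n[2],-bx)).round(1),s.round(4))
fit('w2',162,176,134,155)
fit('w2',186,200,132,148)
fit('w1',252,261,94,119)
E
```

```text
w2 0 [nan nan nan] n box [-0.  0. -1.] pitch -90.0 []
w2 255 [ 0.5532 -0.1093  0.0737] n box [-0.945 -0.     0.327] pitch 19.1 [0.1413 0.0938 0.0078]
w1 260 [ 0.5661 -0.1067  0.1163] n box [-0.943  0.001  0.333] pitch 19.5 [0.1298 0.1116 0.0053]
  return _methods._mean(a, axis=axis, dtype=dtype,
  ret = ret.dtype.type(ret / rcount)
<stdin>:6: RuntimeWarning: Mean of empty slice.
  ret = um.true_divide(
```

```bash
python3 - <<'E'
from h import *
from scipy.spatial.transform import Rotation as R
q=R.from_quat([0.75,-0.6615,0,0]); t=np.radians(9.2); M=q.as_matrix(); print(M.round(3))
x=np.array([np.cos(t),np.sin(t),0]);y=np.array([-np.sin(t),np.cos(t),0])
Rg=R.from_rotvec(y*np.radians(20)).as_matrix()
ty=-(Rg@x); tz=-(Rg@[0,0,1]); tx=np.cross(ty,tz); T=np.column_stack([tx,ty,tz]); print(T.round(3))
print((R.from_matrix(T)*q.inv()).as_rotvec(degrees=True))
print('u',-tz,'draw',ty)
E
```

```text
[[ 0.125 -0.992  0.   ]
 [-0.992 -0.125 -0.   ]
 [ 0.     0.    -1.   ]]
[[ 0.16  -0.928 -0.338]
 [-0.987 -0.15  -0.055]
 [-0.     0.342 -0.94 ]]
[-2.84847817 19.79715776  2.0039871 ]
u [0.33762049 0.05468259 0.93969262] draw [-0.92760466 -0.15023917  0.34202014]
```

```bash
python3 -m handwheel '[0.04,-0.01,0,-0.7,5,0.5, 0.08,-0.02,0,-1.4,10,1, 0.12,-0.025,-0.01,-2.1,15,1.5, 0.155,-0.027,-0.04,-2.85,19.8,2, 0.158,-0.027,-0.07,-2.85,19.8,2, 0.158,-0.027,-0.09,-2.85,19.8,2, 0.158,-0.027,-0.09,-2.85,19.8,2, 0.158,-0.027,-0.09,-2.85,19.8,2]' 0.4
python3 - <<'E'
from h import *
print(arm.get_obs()['orientation'],arm.get_obs()['tcp_pos']);snap('wrist','w3');snap('scene','sc3')
crop('sc3',180,130,340,250,5,'c5')
E
```

```text
time: 3.45
tcp_pos: [0.601, -0.1008, 0.1968]
orientation: [0.75, -0.638, -0.112, 0.133]
contact_force: [-0.0, -1.1, 0.5]
width: 0.601
[ 0.74989375 -0.63828243 -0.1124466   0.13270521] [ 0.60100781 -0.10076326  0.19678135]
```

View pics/w3.png

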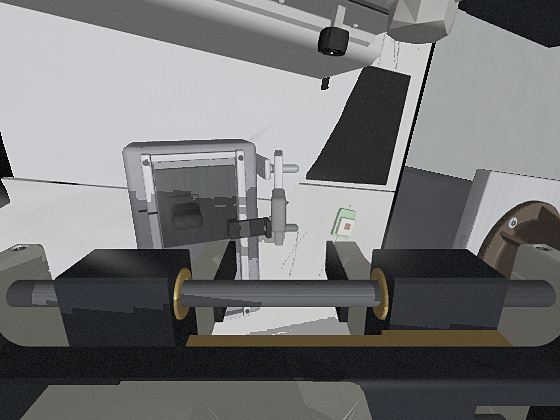

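View pics/c5.png

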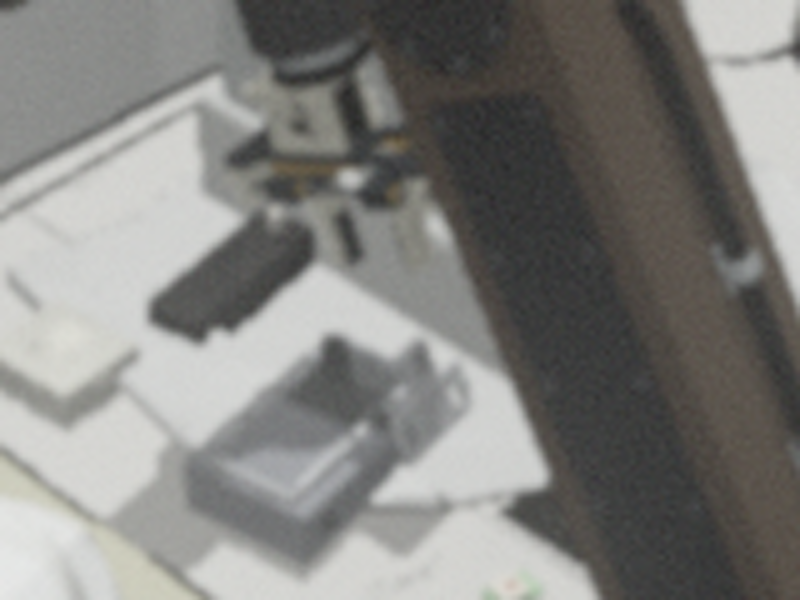

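```bash
python3 -m handwheel '[-0.01,-0.002,-0.028,0,0,0, -0.02,-0.003,-0.055,0,0,0, -0.028,-0.005,-0.078,0,0,0, -0.034,-0.006,-0.095,0,0,0, -0.034,-0.006,-0.095,0,0,0, -0.034,-0.006,-0.095,0,0,0]' 0.4
python3 - <<'E'
from h import *
print(arm.get_obs()['tcp_pos']);snap('wrist','w4');snap('scene','sc4')
crop('sc4',200,150,320,240,6,'c6')
E
```

```text
time: 4.15
tcp_pos: [0.5677, -0.1067, 0.1038]
orientation: [0.75, -0.638, -0.111, 0.131]
contact_force: [0.5, 0.8, -0.4]
width: 0.603
[ 0.56768547 -0.10668017  0.10379073]
```

View pics/w4.png

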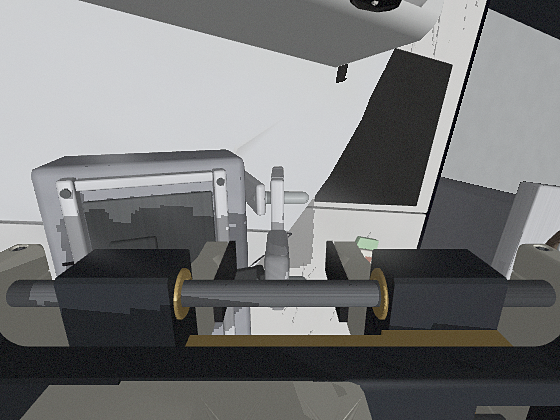

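View pics/c6.png

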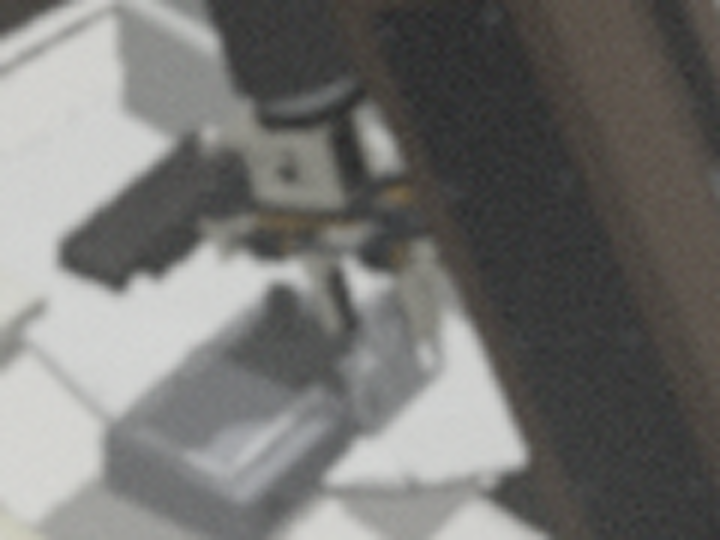

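```bash
python3 -m handwheel '[0,0,0,0,0,0, 0,0,0,0,0,0, 0,0,0,0,0,0, 0,0,0,0,0,0, 0,0,0,0,0,0, 0,0,0,0,0,0, 0,0,0,0,0,0]' 1 35
```

```text
time: 4.95
tcp_pos: [0.5668, -0.1066, 0.1015]
orientation: [0.75, -0.638, -0.112, 0.132]
contact_force: [0.6, 0.1, 0.6]
width: 0.137
```

```bash
python3 -m handwheel '[0.002,0,0.005,0,0,0, 0.003,0.001,0.009,0,0,0, 0.005,0.001,0.014,0,0,0, 0.005,0.001,0.014,0,0,0, 0.005,0.001,0.014,0,0,0]'
python3 - <<'E'
from h import *
print(arm.get_obs()['tcp_pos'],arm.get_obs()['contact_force']);snap('wrist','w5')
crop('w5',200,130,360,280,5,'c7')
E
```

```text
time: 5.45
tcp_pos: [0.5717, -0.1056, 0.1157]
orientation: [0.75, -0.638, -0.112, 0.132]
contact_force: [-0.1, -0.1, -0.8]
width: 0.134
[ 0.57169144 -0.10557912  0.11570517] [-0.14746532 -0.10169117 -0.80245379]
```

View pics/c7.png

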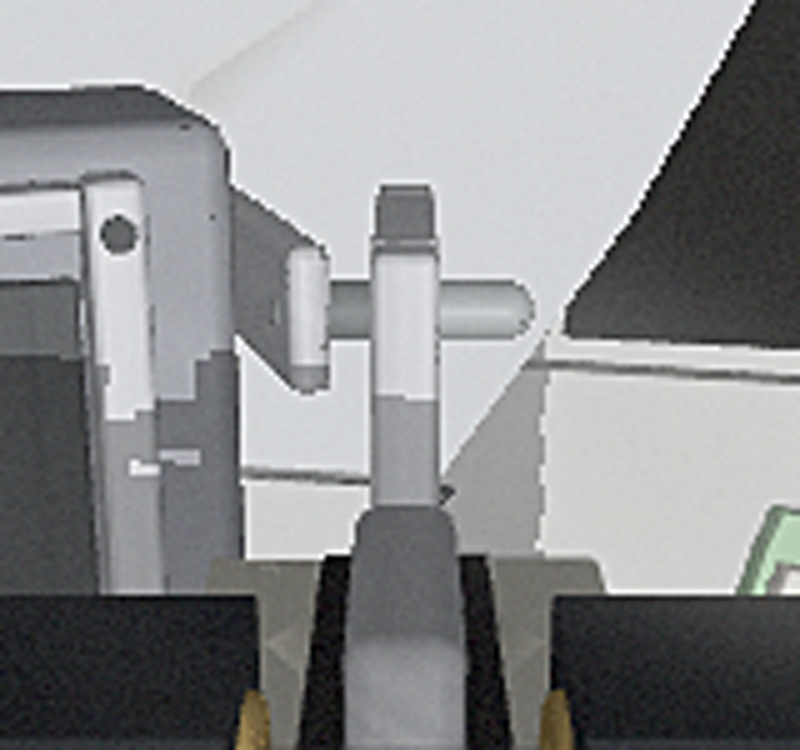

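```bash
python3 -m handwheel '[-0.009,-0.0015,0.0034,0,0,0, -0.018,-0.003,0.0068,0,0,0, -0.028,-0.0045,0.0102,0,0,0, -0.037,-0.006,0.0137,0,0,0, -0.046,-0.0075,0.017,0,0,0, -0.046,-0.0075,0.017,0,0,0]'
python3 - <<'E'
from h import *
print(arm.get_obs()['tcp_pos'],arm.get_obs()['contact_force']);snap('wrist','w6')
crop('w6',200,130,360,280,4,'c8')
E
```

```text
time: 6.1
tcp_pos: [0.5246, -0.1134, 0.1336]
orientation: [0.75, -0.639, -0.112, 0.132]
contact_force: [-0.1, -0.3, -1.4]
width: 0.137
[ 0.5246245  -0.11336066  0.13358303] [-0.06272793 -0.29649998 -1.3604176 ]
```

View pics/c8.png

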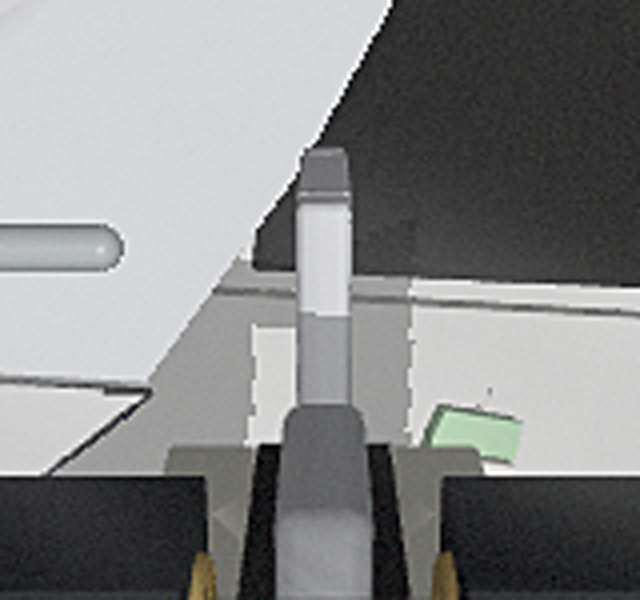

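```bash
python3 - <<'E'
from h import *
for t,u,v in [('w2',353,31),('w2',296,24),('w2',336,146),('w2',248,136),('w1',404,117),('w1',315,107)]: print(t,u,v,atz(t,u,v,.003).round(3))
crop('w2',220,0,380,200,4,'c9')
for p in [(292,180)]: print(px('w2',*p).round(3))
E
```

```text
w2 353 31 [ 0.368 -0.269  0.003]
w2 296 24 [ 0.444 -0.267  0.003]
w2 336 146 [ 0.363 -0.118  0.003]
w2 248 136 [ 0.494 -0.116  0.003]
w1 404 117 [ 0.364 -0.12   0.003]
w1 315 107 [ 0.493 -0.117  0.003]
[ 0.422 -0.061  0.012]
```

View pics/c9.png

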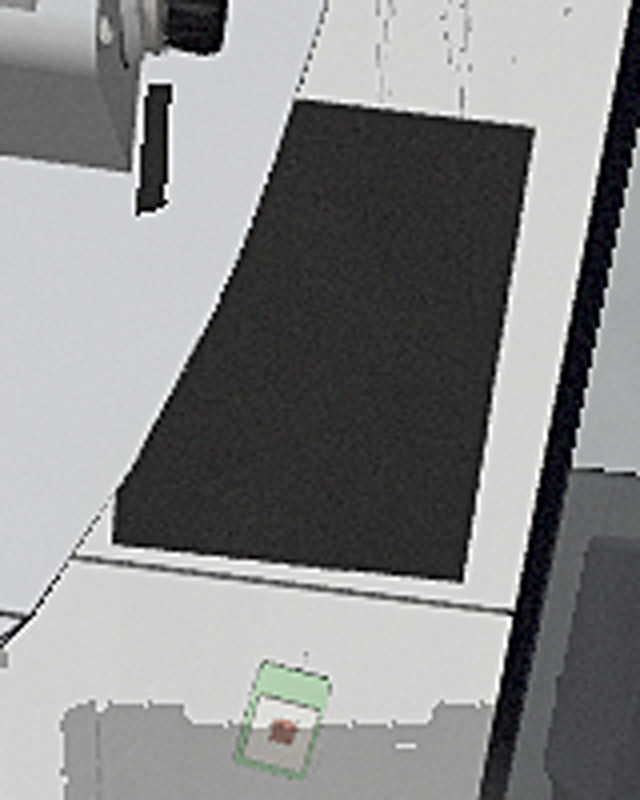

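```bash
python3 -m handwheel '[-0.02,-0.005,0.01,0.8,-5,0, -0.045,-0.02,0.01,1.6,-10,0, -0.07,-0.04,0.01,2.4,-15,0, -0.09,-0.055,0,3.2,-19.8,0, -0.105,-0.067,-0.02,3.2,-19.8,0, -0.105,-0.067,-0.04,3.2,-19.8,0, -0.105,-0.067,-0.055,3.2,-19.8,0, -0.105,-0.067,-0.06,3.2,-19.8,0, -0.105,-0.067,-0.06,3.2,-19.8,0]'
python3 - <<'E'
from h import *
print(arm.get_obs()['tcp_pos'],arm.get_obs()['contact_force']);snap('wrist','w7');snap('scene','sc7')
E
```

```text
time: 7.05
tcp_pos: [0.4204, -0.1802, 0.0721]
orientation: [0.761, -0.648, -0.0, 0.0]
contact_force: [-0.6, 0.6, -0.2]
width: 0.138
[ 0.42041118 -0.18016097  0.07211354] [-0.57584068  0.59098263 -0.17333417]
```

View pics/w7.png

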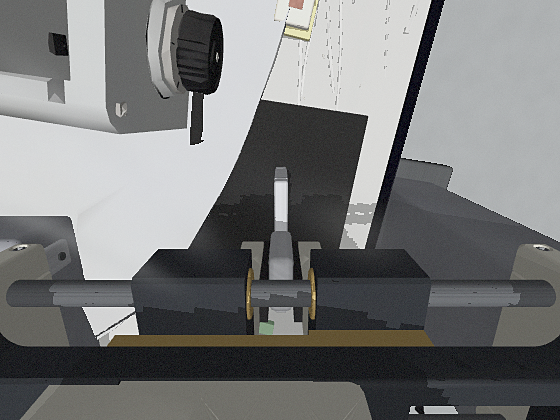

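Plate is held upright over the mat (plate end at pixel 280,175; mat around it). Lower in small steps.

```bash
python3 -m handwheel '[0,0,-0.004,0,0,0, 0,0,-0.008,0,0,0, 0,0,-0.012,0,0,0, 0,0,-0.012,0,0,0]'; python3 -m handwheel '[0,0,-0.002,0,0,0, 0,0,-0.002,0,0,0]';
```

```text
time: 7.55
tcp_pos: [0.4202, -0.1801, 0.06]
orientation: [0.761, -0.648, -0.0, -0.0]
contact_force: [-0.3, -0.5, -2.0]
width: 0.138
time: 7.75
tcp_pos: [0.4205, -0.1801, 0.0584]
orientation: [0.761, -0.648, 0.0, -0.0]
contact_force: [-0.8, -0.7, -1.6]
width: 0.138
```

```bash
python3 -m handwheel '[0,0,-0.002,0,0,0, 0,0,-0.002,0,0,0]'; python3 -m handwheel '[0,0,-0.001,0,0,0, 0,0,-0.001,0,0,0]'
```

```text
time: 7.95
tcp_pos: [0.4205, -0.1801, 0.0564]
orientation: [0.761, -0.648, 0.0, -0.0]
contact_force: [-0.7, -0.2, -1.1]
width: 0.137
time: 8.15
tcp_pos: [0.4207, -0.1802, 0.0559]
orientation: [0.761, -0.648, 0.0, -0.0]
contact_force: [-0.9, 0.1, 4.0]
width: 0.136
```

```bash
python3 -m handwheel '[0,0,0,0,0,0, 0,0,0,0,0,0, 0,0,0,0,0,0, 0,0,0,0,0,0, 0,0,0,0,0,0]' 0.45
python3 - <<'E'
from h import *
print(arm.get_obs()['tcp_pos'],arm.get_obs()['contact_force']);snap('wrist','w8')
E
```

```text
time: 8.65
tcp_pos: [0.4206, -0.1801, 0.0555]
orientation: [0.761, -0.648, 0.0, -0.0]
contact_force: [-0.5, 0.3, 0.1]
width: 0.511
[ 0.42060118 -0.18013596  0.05553663] [-0.49700659  0.33407745  0.13698311]
```

View pics/w8.png

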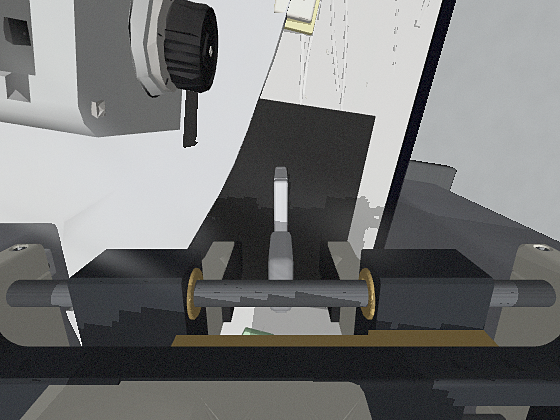

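```bash
python3 -m handwheel '[0,0,0,0,0,0, 0,0,0.02,0,0,0, 0,0,0.05,0,0,0, 0,0,0.09,0,0,0, 0,0,0.13,0,0,0, 0,0.02,0.17,0,0,0, 0.02,0.05,0.19,0,0,-8, 0.05,0.08,0.19,0,0,-16, 0.08,0.11,0.19,0,0,-24, 0.11,0.11,0.19,0,0,-32, 0.14,0.11,0.19,0,0,-40, 0.17,0.11,0.19,0,0,-48]' 0.45
python3 -m handwheel '[0.02,0,0,0,0,-8, 0.04,0,0,0,0,-16, 0.06,0,0,0,0,-24, 0.07,0,-0.01,0,0,-32, 0.07,0,-0.01,0,0,-40, 0.07,0,-0.01,0,0,-42, 0.07,0,-0.01,0,0,-42]' 0.45
python3 - <<'E'
from h import *
o=arm.get_obs();print(o['tcp_pos'],o['contact_force'],o['joint_pos']);snap('wrist','w9'); snap('scene','sc9')
E
```

```text
time: 9.9
tcp_pos: [0.5917, -0.0697, 0.2454]
orientation: [-0.43, 0.903, -0.0, 0.0]
contact_force: [-0.3, -0.3, 0.4]
width: 0.549
time: 10.6
tcp_pos: [0.6605, -0.0702, 0.235]
orientation: [-0.08, 0.997, -0.0, -0.001]
contact_force: [0.3, -0.3, -0.5]
width: 0.548
[ 0.66046137 -0.07016879  0.23497617] [ 0.29955999 -0.27179971 -0.45161644] [ 1.87625205e-01  3.36781247e-01 -1.27557554e-03  9.27234339e-04
 -1.23389552e+00 -1.59899681e+00]
```

View pics/w9.png

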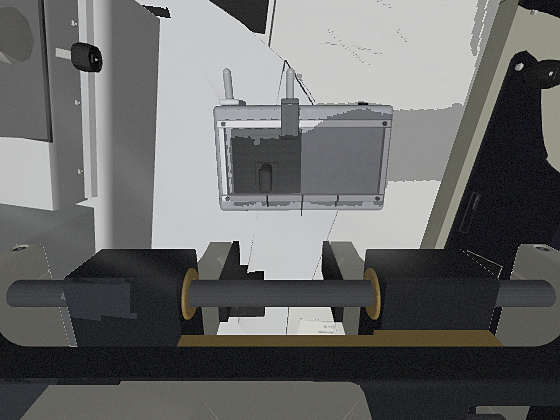

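View pics/sc9.png

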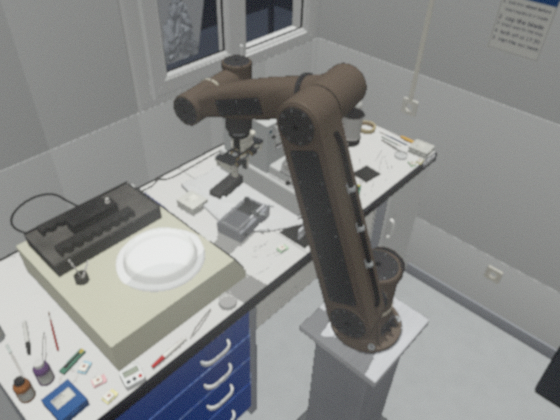

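```bash
python3 - <<'E'
from h import *
crop('w9',205,60,400,225,4,'c10')
d=load('w9')['d']
pts=np.array([px('w9',u,v,0) for v in range(155,200) for u in range(250,285)])
m=(pts[:,2]>.1)&(pts[:,2]<.12); q=pts[m]; print(m.sum(), q.min(0).round(4),q.max(0).round(4),q.mean(0).round(4))
E
```

```text
294 [ 0.6335 -0.096   0.1001] [ 0.6566 -0.0813  0.1101] [ 0.6446 -0.0886  0.1074]
  return _methods._mean(a, axis=axis, dtype=dtype,
  ret = ret.dtype.type(ret / rcount)
```

View pics/c10.png

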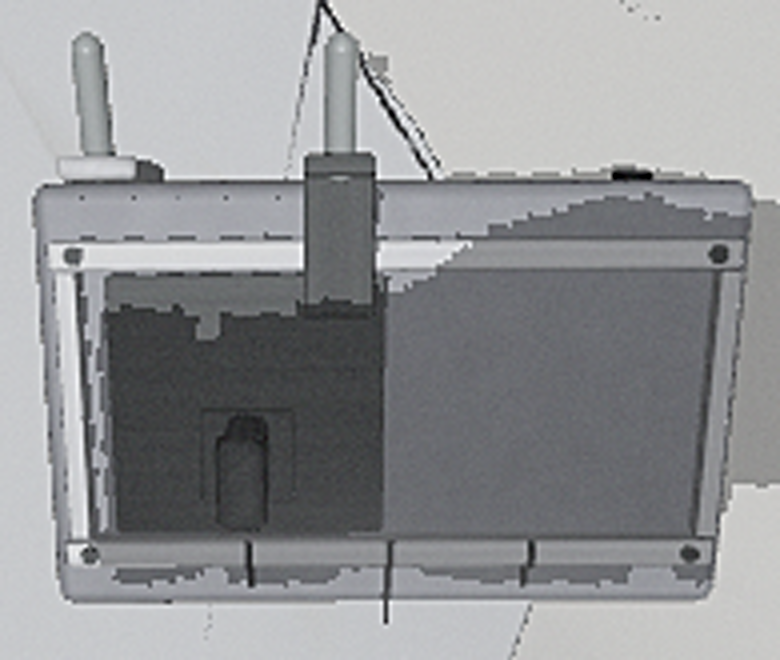

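```bash
python3 - <<'E'
from h import *
z=load('top0');d=z['d'];v,u=np.mgrid[0:420,0:560];c=np.einsum('ij,jvu->ivu',np.linalg.inv(z['K']),np.stack([u,v,np.ones_like(u)]).astype(float))*d
P=(z['T'][:3,:3]@c.reshape(3,-1)).T+z['T'][:3,3]
m=(P[:,0]>.52)&(P[:,0]<.78)&(P[:,1]>-.4)&(P[:,1]<-.16)&(P[:,2]>.03)&(d.ravel()>0)
Q=P[m]
for a,b in [(.03,.1),(.1,.2),(.2,.5)]:
    s=Q[(Q[:,2]>a)&(Q[:,2]<b)]; print(a,len(s), s[:,1].max().round(3) if len(s) else '')
E
```

```text
0.03 103 -0.239
0.1 1704 -0.23
0.2 3365 -0.225
```

```bash
python3 -m handwheel '[-0.0185,-0.019,-0.03,0,0,0, -0.0185,-0.019,-0.07,0,0,0, -0.0185,-0.019,-0.105,0,0,0, -0.0185,-0.019,-0.135,0,0,0, -0.0185,-0.019,-0.157,0,0,0, -0.0185,-0.019,-0.157,0,0,0, -0.0185,-0.019,-0.157,0,0,0]' 0.45
python3 - <<'E'
from h import *
o=arm.get_obs();print(o['tcp_pos'],o['contact_force']);snap('wrist','w10'); snap('scene','sc10');crop('sc10',180,150,300,240,6,'c11')
E
```

```text
time: 11.4
tcp_pos: [0.6424, -0.0892, 0.0791]
orientation: [-0.081, 0.997, -0.001, -0.0]
contact_force: [0.9, 0.7, 0.8]
width: 0.549
[ 0.6423807  -0.0892113   0.07911707] [0.87608094 0.65871524 0.7794987 ]
```

View pics/w10.png

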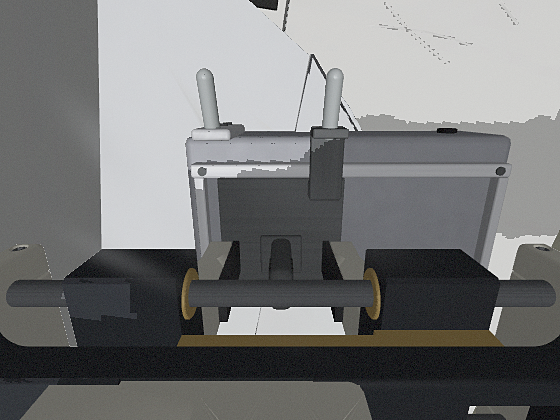

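View pics/c11.png

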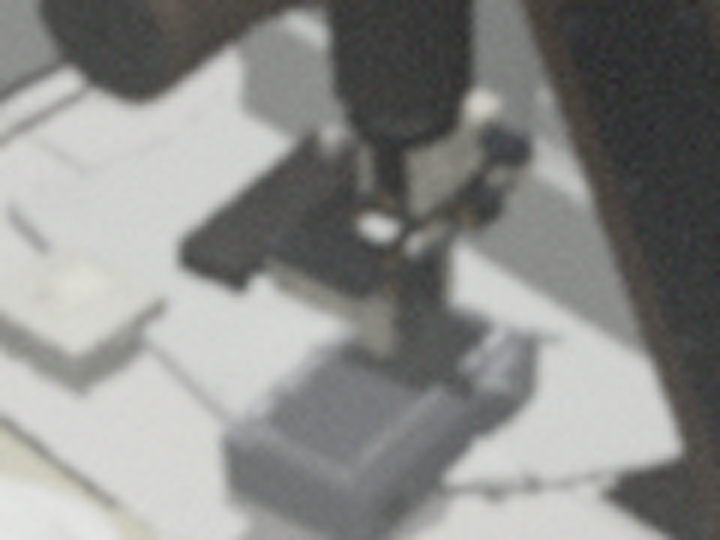

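```bash
python3 -m handwheel '[0,0,0,0,0,0, 0,0,0,0,0,0, 0,0,0,0,0,0, 0,0,0,0,0,0, 0,0,0,0,0,0, 0,0,0,0,0,0, 0,0,0,0,0,0]' 1 45
```

```text
time: 12.2
tcp_pos: [0.6421, -0.0892, 0.0787]
orientation: [-0.08, 0.997, -0.001, 0.0]
contact_force: [-0.8, -0.3, 1.0]
width: 0.133
```

```bash
python3 -m handwheel '[-0.0008,0.005,0,0,0,0, -0.0016,0.01,0,0,0,0, -0.0024,0.015,0,0,0,0, -0.0032,0.02,0,0,0,0, -0.004,0.025,0,0,0,0, -0.0048,0.03,0,0,0,0, -0.0056,0.035,0,0,0,0, -0.0064,0.04,0,0,0,0, -0.0064,0.04,0,0,0,0, -0.0064,0.04,0,0,0,0, -0.0064,0.04,0,0,0,0]'
python3 - <<'E'
from h import *
o=arm.get_obs();print(o['tcp_pos'],o['contact_force']);snap('wrist','w11'); snap('top','t11');crop('t11',210,150,350,280,5,'c12')
E
```

```text
time: 13.3
tcp_pos: [0.6356, -0.0494, 0.0787]
orientation: [-0.08, 0.997, -0.001, -0.0]
contact_force: [1.2, -6.4, 0.5]
width: 0.133
[ 0.63555727 -0.04940618  0.0786621 ] [ 1.15445138 -6.37953414  0.46173665]
```

View pics/w11.png

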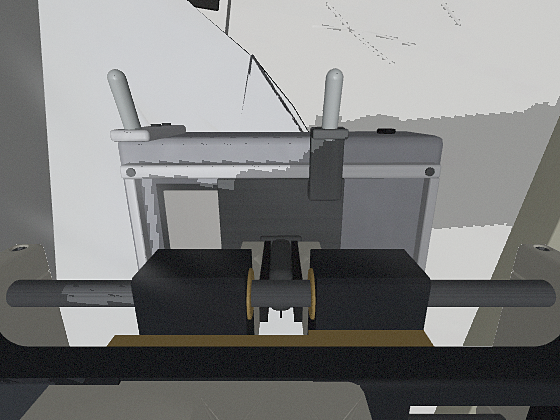

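View pics/c12.png

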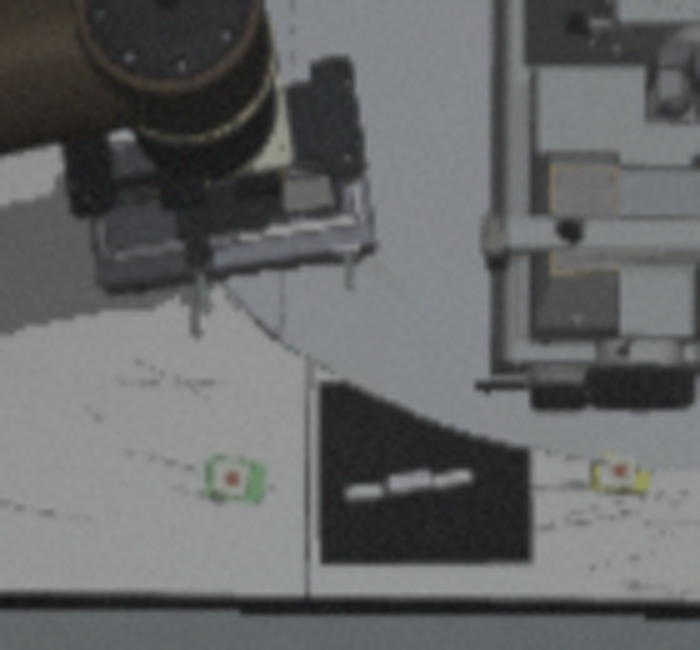

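```bash
python3 - <<'E'
from h import *
print(atz('w11',115,72,.089)-atz('w11',334,72,.089)); 
o=arm.get_obs();print(o['tcp_pos'],o['dq'].round(4))
print(arm.sign_off())
E
```

```text
[ 0.01596115 -0.09923288  0.        ]
[ 0.63554515 -0.04947846  0.07866106] [-0.0007  0.0017 -0.0017  0.0014  0.0019 -0.0012]
the job is handed in; nothing more can be done
None
```

I took the lock plate off its pegs and set it on the mat. I then slid the shutter to half travel and handed in the job with the fingers still holding it, at about 13.4 s.

- **Lock plate:** It was hanging tilted about 20°, square to the pegs, so I gripped the tab at that angle. I lifted it 15 mm, drew it off along the pegs, turned it upright and lowered it until it touched the mat (4 N), then let go. The final top view shows it standing on its edge inside the larger black mat.
- **Shutter:** I gripped the fin across its 12 mm with 45 N and moved it 40 mm along the box. The fingers travelled 40.3 mm. The pegs were then about 100.5 mm apart in the image against 60 mm when shut, so the shutter is about 40 mm open. The spring load read 6.4 N against about 7 N expected.
- **Other checks:** The arm was at rest. In the final top view both cassettes looked unmoved. I did not check the other four bystanders individually at the end. No check failed; the small disagreements were about 2–3 mm in the tab and fin position estimates.

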